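Couple a camera head to its leaning ball mount and latch it

TASK

Mount the small camera head on the leaning ball stand: lower its socket gently, square to the tilted round plate, over the ball until the head sits flush on the plate, holding it all the way down rather than letting it drop. Only then let go and press its red latch lever fully down, leaving the head latched and seated and the other things on the bench where they are.

Things in the scene. Friction and masses are not known exactly. Their poses are not given: they have to be found in the camera images.
- head: the camera head, 0.3 to 0.6 kg, standing on its flat underside. Origin: centre of the round socket mouth in the underside; z up along the socket's axis. Socket: 30 mm bore, 42 mm deep, in a grey cup 48 mm across, 48 mm tall. On the -x side a tongue 40 mm wide reaches to x = -58 mm, the red lever above it; on the +x side a lens barrel 24 mm thick reaches to x = 41 mm
- head_grip (a point): centre of the blue grip block on top of the head's cup, on the socket's axis, 66 mm above the underside. The block is 30 mm along the head's x, 32 mm along its y (the two faces to pinch), from 47 to 85 mm above the underside. Behind the sink, about 0.9 m ahead of the robot and 0.2 m to its right, stands a tall tap: keep the arm clear of it
- latch (a joint): red latch lever of the head, rad: 0 raised (start), 0.6 fully down at its stop. Hinge at (-27, 0, 27) mm in the head's frame, along the head's y; it stays where left. Pushing the pad down, along the head's -z, takes about 4 to 6 N. Inside, a pawl swings under the ball, so with the lever down the socket does not pass over the ball
- latch_pad (a point): middle of the upper face of the lever's red pad (16 x 26 mm): in the head's frame at about (-46, 0, 45) mm when raised and (-53, 0, 31) mm when down
- stand: the stand, fixed to the bench: grey base plate 120 x 110 x 14 mm, origin at the centre of its underside; the mount leans to its -x side, roughly to the right as the robot sees it. The mount's steel post, clamped in the sleeve, carries a round aluminium plate (110 mm across, square to the leaning axis) with a 28 mm ball in its middle on a 14 mm neck; ball centre 26 mm, ball top 40 mm above the plate
- sleeve: the aluminium sleeve on the stand, 42 mm across, leaning 30 degrees from vertical. Origin on its axis near its foot; z up along the leaning axis, y level, x as the stand's, tilted. The plate's upper face, where the head's underside must sit, lies 85 to 120 mm from this origin along z, different each time and not reported: find it by touch or sight. The head fits at any turn about the axis
- tape_roll: roll of cream masking tape lying flat, 80 mm across, 19 mm tall; origin: centre of its underside. Bystander
- vial: small clear vial with blue screw cap, 23 mm across, 48 mm tall, upright; origin: centre of its underside. Bystander
- bottle_g: clear reagent bottle with blue cap, 54 mm across, 106 mm tall, upright; origin: centre of its underside. Bystander
- tweezers: steel tweezers lying flat, 131 mm long; origin: centre of underside. Bystander

How it is judged:
By the outcome, as a careful person would: the job done as asked, in the order asked, and still so for the second after the job is handed in, with the robot touching nothing.
It also fails if it takes over 51 s, if anything falls off the work surface, if the arm or the gripper's body presses on something with over 40 N, if the wrist force passes 120 N, or if a joint passes its speed limit or range.

ROBOT

A 6-joint arm with a two-finger parallel gripper is mounted at the origin on a cart in front of the work surface, level with it; the furniture and walls round the work are solid. World frame = base frame: x ahead of the robot, y to its left, z up, the work surface at z = 0. Lengths are in m, angles in degrees, forces in N, time in s.
With the tool pointing down it reaches from about 0.35 to 0.875 m from the base axis. Payload 4.2 kg.
Tool frame: the origin (TCP) lies on the front face of the gripper's body, between the roots of the fingers; the fingertips stand finger_overhang ahead of it and the grasp point (between the pads) lies 51 mm ahead of it (finger_overhang is the distance from the TCP to the fingertips, in m); z points along the fingers, y is the line along which they close (so a half turn about z gives the same grasp; the last joint's range is limited). The gripper opens to 87 mm and grips with 3 to 60 N. Pads are 19 mm wide; open, the fingers measure 117 mm over their backs; the gripper's body (75 mm by 190 mm) begins 51 mm behind the grasp point.
Start: joints at [78.358, 22.042, 0.453, 0, -68.411, -14.817], TCP at [0.278, 0.56, 0.292] pointing down, gripper open.
Joint ranges: [-179.83, 179.83], [-69.29, 118.12], [-61.27, 80.66], [-181.25, 117.63], [-171.15, -9.14], [-177.46, 177.46]. Speed limits (degrees/s): [159.86, 159.86, 180, 180, 180, 180].

INTERFACE

Orientations are given as a 3x3 rotation matrix whose columns are the frame's x, y, z axes.
In Python, from station import sense, capture, camera_model, finish_job, finger_overhang gives the robot as it stands. The module is installed in compiled form; this text tells all that it offers.
- The arm moves only by the tool jog_arm, never from a script. Its argument "rows" is a list that holds one entry, the list of rows, each a list of 4 numbers: the shift along the tool's x, y, z in m, then the turn about the tool's z in rad. A call has 1 to 20 rows; each row shifts and turns the commanded pose from where the row before left it, along the tool's axes as they then stand; what a row does not reach is not made up. A row lasts 1/8 s, in which the tool goes at most 62.5 mm and 10.7 degrees, less where a joint would pass 70% of its speed; a pose out of reach is approached as far as the arm can. A call is refused whole if a number of a shift passes 0.0625 or a number of a turn 0.188, either way. A call with a gripper value outside its range is refused whole. "claw" is the opening, from 0 (shut) to 1 (fully open), set as the call begins (left out, the last holds). The fingers move at their own pace and stop on an object; the grip force is fixed at half the most. Time passes only in rows, so rows that do not move let the fingers close. It gives the time, the measured TCP pose, the force, the opening and the grip force at its end, in the units of the state.
- sense(): the state, without advancing time (a new reading comes with each control period).
- capture(name): name is "side" or "top" or "wrist"; returns the picture (420x560x3 uint8, red, green, blue); there is no depth.
- camera_model(name): a dict with "fovy" (degrees; the focal length in pixels is half the picture's height over the tangent of half this angle, whatever the lens; pixels are square), "cx", "cy" (the principal point, pixels), "eye" and "rotation" of the camera in the world. Camera axes: x right, y down, z forward; pixel columns grow to the right and rows downward; lengths in m; the calibration is good to about 2 mm. The wrist camera is an equidistant fisheye: a pixel r from the principal point sees the ray r / f radians off the axis. A picture is of the moment at which its call begins: read the wrist's pose just before it. camera_model takes no time and is no camera call; for the wrist camera it gives the pose at the moment of the call.
- finish_job(): hands the job in; it is judged then, once.
The state is a dict: "time_s": time; "joints": joint angles; "joint_velocities": joint speeds; "effort": joint torques, N m; "tcp_pos": TCP position; "ee_rot": TCP orientation; "wrist_force": force on the tool from outside, world axes, zero at the start; "moment": the same for the moment, N m; "gripper_width": opening from 0.0 (shut) to 1.0 (fully open); "gripper_force": force on a finger pad.
Only numpy, scipy, OpenCV 4.12 (cv2) and the standard library are available. Lean on these libraries where they do the work, as an engineer would, in place of code of your own. Each camera call takes 0.05 s, during which the arm holds its last target. There are 200 camera calls.

## Working session

There is one attempt and no reset: what is moved stays moved. The work goes in short steps, Python scripts to look and compute and a tool call to move; the robot and the scene stay as the last step left them, time stands still between calls to the robot, and variables do not carry over. Pictures are saved under pics/ and viewed, at most 10 in all, crops included, and the job is handed in when it is done.

Besides the shell and the picture viewer there is one more tool, called after ">>>" in YAML: its name, and indented under it one key for each argument. jog_arm: Moves the arm, as the interface text tells. Its arguments: {"type":"object","properties":{"rows":{"type":"array"},"claw":{"type":"number"}},"required":["rows"]}

```bash
mkdir -p pics; ls
python3 - <<'E'
from station import *
import cv2,numpy as np
s=sense();print(s['time_s'],s['tcp_pos'],s['ee_rot'],finger_overhang,s['wrist_force'],s['gripper_width'])
for n in("side","top","wrist"):
    m=camera_model(n);print(n,m)
    cv2.imwrite(f"pics/{n}0.png",cv2.cvtColor(capture(n),cv2.COLOR_RGB2BGR))
a=cv2.imread("pics/side0.png");b=cv2.imread("pics/top0.png")
E
```

```text
pics
0.0 [0.27826278 0.55913491 0.2911462 ] [[ 8.95149581e-01 -4.45764986e-01 -8.96827100e-04]
 [-4.45765878e-01 -8.95147316e-01 -2.01598395e-03]
 [ 9.58626840e-05  2.20438210e-03 -9.99997566e-01]] 0.0697 [ 0.55094044  0.23983573 -0.15699418] 0.9988946012097218
side {'fovy': 53.654483952303146, 'cx': 275.25617810199446, 'cy': 209.09763213391105, 'eye': array([ 0.95651057, -0.46744651,  0.92059959]), 'rotation': array([[ 0.80704739,  0.45866295, -0.37189086],
       [ 0.59044842, -0.61966785,  0.51709033],
       [ 0.00672136, -0.63689877, -0.77091814]])}
top {'fovy': 55.90713798743161, 'cx': 281.4712048276568, 'cy': 219.18696303736772, 'eye': array([0.44611476, 0.11401868, 1.0258293 ]), 'rotation': array([[ 0.02634728, -0.99229323,  0.12107834],
       [-0.99962037, -0.02712876, -0.00481017],
       [ 0.0080578 , -0.12090564, -0.9926313 ]])}
wrist {'fovy': 65.70646984690485, 'cx': 280.3970912394939, 'cy': 203.78896081762224, 'eye': array([0.34107422, 0.52727134, 0.38343285]), 'rotation': array([[-0.4472723 , -0.86347272, -0.23315734],
       [-0.89439723,  0.43210972,  0.1154763 ],
       [ 0.00103892,  0.26018463, -0.96555832]])}
```

View pics/side0.png

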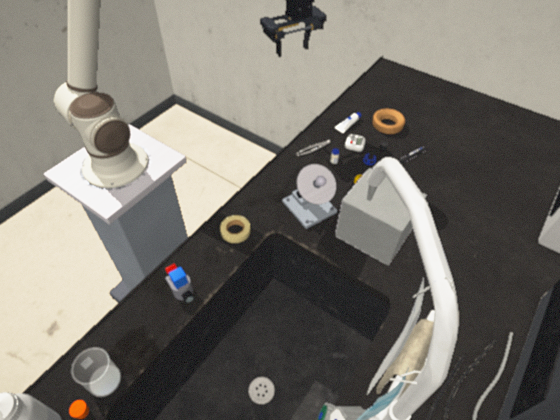

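View pics/top0.png

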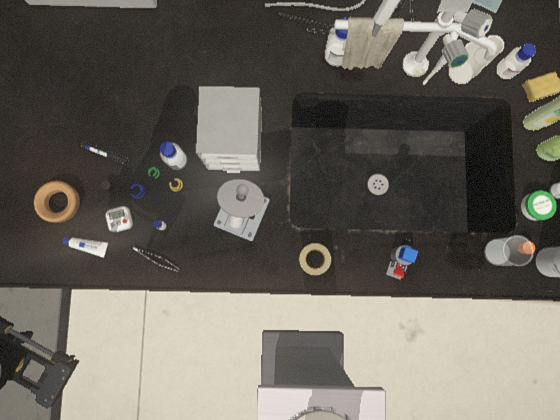

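The side view shows the head with its blue block at about (178,277) and red lever at (171,270), and the stand's plate at (317,183). The top view shows the block at (408,255), the lever at (399,270), and the plate at (240,198) with the base at (242,218). Next I'll enlarge both areas and triangulate.

```bash
cat > h.py <<'E'
import numpy as np,cv2
from station import *
def ray(m,u,v,fish=False):
    f=210/np.tan(np.radians(m['fovy']/2)); d=np.array([u-m['cx'],v-m['cy']])
    if fish:
        r=np.hypot(*d)+1e-9;t=r/f;c=np.r_[d/r*np.sin(t),np.cos(t)]
    else: c=np.r_[d/f,1]
    w=m['rotation']@c; return m['eye'],w/np.linalg.norm(w)
def plane(m,u,v,z,fish=False):
    e,w=ray(m,u,v,fish);return e+w*(z-e[2])/w[2]
def tri(rs):
    A=sum(np.eye(3)-np.outer(w,w) for e,w in rs);b=sum((np.eye(3)-np.outer(w,w))@e for e,w in rs)
    p=np.linalg.solve(A,b);return p,[round(1000*np.linalg.norm(np.cross(p-e,w)),1) for e,w in rs]
def proj(m,p,fish=False):
    f=210/np.tan(np.radians(m['fovy']/2));c=m['rotation'].T@(np.asarray(p)-m['eye'])
    if fish:
        t=np.arctan2(np.hypot(c[0],c[1]),c[2]);k=f*t/np.hypot(c[0],c[1])
    else:k=f/c[2]
    return np.array([m['cx']+k*c[0],m['cy']+k*c[1]])
def blobs(img,lo,hi,box=None,amin=8):
    h=cv2.cvtColor(img,cv2.COLOR_BGR2HSV);k=cv2.inRange(h,lo,hi)
    if box: z=np.zeros_like(k);a,b,c,d=box;z[b:d,a:c]=k[b:d,a:c];k=z
    n,l,s,c=cv2.connectedComponentsWithStats(k)
    return [(int(s[i,4]),c[i].round(1),s[i,:4]) for i in range(1,n) if s[i,4]>=amin]
E
python3 - <<'E'
from h import *
S=cv2.imread('pics/side0.png');T=cv2.imread('pics/top0.png')
print(blobs(S,(100,120,60),(130,255,255),(150,250,210,310)),blobs(T,(100,120,60),(130,255,255),(370,235,430,285)))
for n,I,b in(("s",S,(150,250,210,310)),("t",T,(370,235,430,285))):
    print([x for lo,hi in(((0,140,60),(8,255,255)),((172,140,60),(180,255,255))) for x in blobs(I,lo,hi,b,4)])
c=lambda I,x,y,w,h,k:cv2.resize(I[y:y+h,x:x+w],(w*k,h*k),interpolation=cv2.INTER_CUBIC)
o=np.vstack([np.hstack([c(S,275,155,65,75,6),c(T,205,170,65,75,6)]),]) 
o2=np.hstack([c(S,150,250,65,24*2,6),c(T,375,238,65,48,6)])
o=np.vstack([o,o2])[:, :780];o=cv2.resize(o,None,fx=.8,fy=.8);print(o.shape);cv2.imwrite('pics/crop0.png',o)
E
```

```text
[(267, array([178.4, 277. ]), array([169, 266,  19,  23], dtype=int32))] [(219, array([408.3, 254.3]), array([399, 247,  19,  16], dtype=int32))]
[(55, array([169.6, 267.3]), array([165, 263,  11,  11], dtype=int32)), (9, array([172. , 268.7]), array([168, 266,   9,   6], dtype=int32))]
[(85, array([398.9, 271.1]), array([394, 265,  10,  14], dtype=int32))]
(590, 624, 3)
```

View pics/crop0.png

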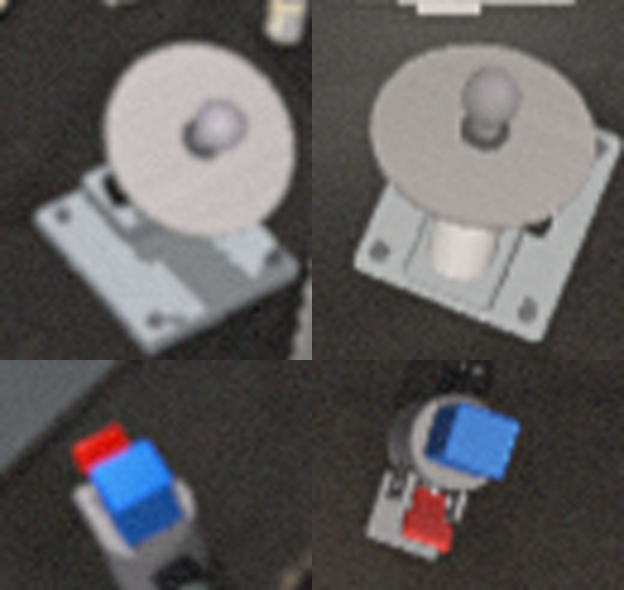

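The crop shows the plate ellipse with its ball in both views. Plate and ball are at (316.7,184) and (320.4,180.6) in the side view, and (240.6,198.3) and (242.1,189.4) in the top view. Three base corners are visible in the top view. The head's tongue points to the robot's near side, with the lens away from it.

Run:
```python
from h import *
np.set_printoptions(precision=4,suppress=True)
ms,mt=camera_model('side'),camera_model('top')
t2=lambda a,b:tri([ray(ms,*a),ray(mt,*b)])
print('block',t2((178.4,277),(408.3,254.3)),'lever',t2((169.8,267.5),(398.9,271.1)))
ball,e=t2((320.4,180.6),(242.1,189.4));pl,e2=t2((316.7,184),(240.6,198.3))
print('ball',ball,e,'plate',pl,e2,np.linalg.norm(ball-pl))
a=(ball-pl)/np.linalg.norm(ball-pl);print('axis',a,np.degrees(np.arccos(a[2])))
C=[plane(mt,205+(x-312)/4.8,170+y/4.8,.014)[:2] for x,y in((355,265),(545,340),(620,145))]
print('top corners',C,np.linalg.norm(C[1]-C[0]),np.linalg.norm(C[2]-C[1]),'ctr',(C[0]+C[2])/2)
C2=[plane(ms,275+x/4.8,155+y/4.8,.014)[:2] for x,y in((35,215),(150,352),(298,268))]
print('side corners',C2,np.linalg.norm(C2[1]-C2[0]),np.linalg.norm(C2[2]-C2[1]),'ctr',(C2[0]+C2[2])/2)
# tongue
for x,y in((370,535),(440,560),(395,470)):print('tongue',plane(mt,375+(x-312)/4.8,238+(y-360)/4.8,.012))
# block top corners (z .085)
for x,y in((460,405),(518,425),(505,480),(452,462)):print('top',plane(mt,375+(x-312)/4.8,238+(y-360)/4.8,.085))
# bench/sink edges
for u in(380,440):print('front',plane(mt,u,295,0),'sink',plane(mt,u,233,0))
```

```text
block (array([ 0.486 , -0.1982,  0.071 ]), [np.float64(0.4), np.float64(0.4)]) lever (array([ 0.4427, -0.1835,  0.0518]), [np.float64(3.0), np.float64(3.0)])
ball [0.619  0.2005 0.1431] [np.float64(0.4), np.float64(0.4)] plate [0.6045 0.2069 0.1152] [np.float64(1.2), np.float64(1.2)] 0.03214774864789923
axis [ 0.4497 -0.2002  0.8704] 29.489751795925056
top corners [array([0.5492, 0.282 ]), array([0.5118, 0.179 ]), array([0.6182, 0.1423])] 0.10952257625414623 0.11251245932317129 ctr [0.5837 0.2121]
side corners [array([0.5149, 0.1808]), array([0.6274, 0.136 ]), array([0.6634, 0.2395])] 0.121064148367869 0.10953297548599224 ctr [0.5891 0.2102]
tongue [ 0.4356 -0.1631  0.012 ]
tongue [ 0.4234 -0.2002  0.012 ]
tongue [ 0.4702 -0.1767  0.012 ]
top [ 0.5014 -0.1883  0.085 ]
top [ 0.4923 -0.217   0.085 ]
top [ 0.465  -0.2101  0.085 ]
top [ 0.4731 -0.184   0.085 ]
front [ 0.3829 -0.148   0.    ] sink [ 0.542  -0.1486  0.    ]
front [ 0.3869 -0.3018  0.    ] sink [ 0.5463 -0.3054  0.    ]
```

The geometry is consistent: base sides of 121 and 110 mm, a lean of about 29.5° towards azimuth -22°, the ball at (0.619,0.2,0.143), and the head axis at about (0.485,-0.199) with its x at about -19°. I'll move above the head.

>>> jog_arm:
  rows:
    - [[0,0,0,-0.13],[0.034,0.05,0,0],[0.034,0.05,0,0],[0.034,0.05,0,0],[0.034,0.05,0,0],[0.034,0.05,0,0],[0.034,0.05,0,0],[0.034,0.05,0,0],[0.034,0.05,0,0],[0.034,0.05,0,0],[0.034,0.05,0,0],[0.034,0.05,0,0],[0.034,0.05,0,0],[0.034,0.05,0,0],[0,0,0.04,0],[0,0,0,0]]
  claw: 1

```text
time_s: 2.15
tcp_pos: [0.4825, -0.1994, 0.2491]
ee_rot: [[0.945, -0.328, -0.008], [-0.328, -0.945, 0.002], [-0.008, 0.001, -1.0]]
wrist_force: [0.3, 0.6, 0.4]
gripper_width: 1.005
gripper_force: 0.0
```

Run:
```python
from h import *
np.set_printoptions(precision=4,suppress=True)
s=sense();m=camera_model('wrist');I=cv2.cvtColor(capture('wrist'),cv2.COLOR_RGB2BGR);cv2.imwrite('pics/w1.png',I)
print(s['time_s'],s['tcp_pos'],s['ee_rot'],s['joints'])
print(m['eye'],proj(m,[.485,-.199,.085],True))
for b in blobs(I,(100,120,60),(130,255,255),amin=100):print(b)
```

```text
2.15 [ 0.4825 -0.1994  0.2491] [[ 0.9447 -0.3279 -0.0083]
 [-0.3279 -0.9447  0.0016]
 [-0.0084  0.0012 -1.    ]] [ -4.656   14.3872 -17.3325  -0.0646 -58.7616  75.5485]
[ 0.5495 -0.2233  0.3407] [278.2964 201.093 ]
(1577, array([277.1, 197.9]), array([258, 177,  39,  43], dtype=int32))
```

View pics/w1.png

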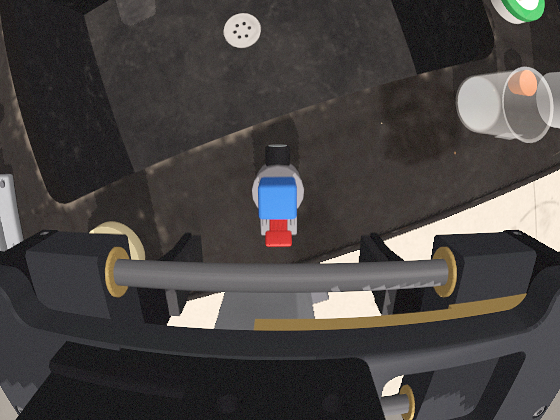

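The head is centred and square below the tool (block at (277,198), lever at (278,239)). I'll descend and grip.

>>> jog_arm:
  rows:
    - [[0.002,0,0.03,0],[0,0,0.03,0],[0,0,0.03,0],[0,0,0.025,0],[0,0,0.012,0],[0,0,0,0],[0,0,0,0]]

```text
time_s: 3.08
tcp_pos: [0.4875, -0.1996, 0.1267]
ee_rot: [[0.946, -0.325, 0.003], [-0.325, -0.946, -0.001], [0.003, -0.0, -1.0]]
wrist_force: [0.3, 0.6, 0.8]
gripper_width: 0.999
gripper_force: 0.0
```

>>> jog_arm:
  rows:
    - [[0,0,0,0],[0,0,0,0],[0,0,0,0],[0,0,0,0],[0,0,0,0],[0,0,0,0],[0,0,0,0],[0,0,0,0]]
  claw: 0

```text
time_s: 4.08
tcp_pos: [0.4867, -0.1996, 0.1252]
ee_rot: [[0.945, -0.326, 0.0], [-0.326, -0.945, 0.0], [0.0, -0.0, -1.0]]
wrist_force: [0.9, -0.5, -1.4]
gripper_width: 0.363
gripper_force: 29.8
```

>>> jog_arm:
  rows:
    - [[0,0,-0.02,0],[0,0,-0.02,0],[0,0,0,-0.165],[0,0,0,-0.165],[0.05,0,0,0],[0.04,0,0,0],[0,0,0,0],[0,0,0,0]]

```text
time_s: 5.08
tcp_pos: [0.5751, -0.1996, 0.1638]
ee_rot: [[1.0, -0.002, -0.004], [-0.002, -1.0, 0.001], [-0.004, -0.001, -1.0]]
wrist_force: [0.1, -0.4, -3.0]
gripper_width: 0.366
gripper_force: 29.9
```

Run:
```python
from h import *
np.set_printoptions(precision=4,suppress=True)
s=sense();print(s['tcp_pos'],s['wrist_force'],s['moment'])
S=cv2.cvtColor(capture('side'),cv2.COLOR_RGB2BGR);T=cv2.cvtColor(capture('top'),cv2.COLOR_RGB2BGR)
c=lambda I,x,y,w,h,k:cv2.resize(I[y:y+h,x:x+w],(w*k,h*k),interpolation=cv2.INTER_CUBIC)
m=camera_model('side');
for x in(.535,.545,.555):
  print(x,proj(m,[x,-.25,0]),proj(m,[x,-.15,0]))
print(proj(m,s['tcp_pos']))
cv2.imwrite('pics/c2.png',np.hstack([c(S,140,220,100,110,4),c(T,360,190,90,110,4)]))
```

```text
[ 0.5751 -0.1996  0.1638] [ 0.0754 -0.3651 -2.9526] [-0.0469  0.0302  0.0229]
0.535 [182.7935 318.6454] [211.2221 288.1823]
0.545 [185.8773 321.0162] [214.2536 290.3234]
0.555 [188.9848 323.4051] [217.3072 292.48  ]
[200.8671 276.9261]
```

View pics/c2.png

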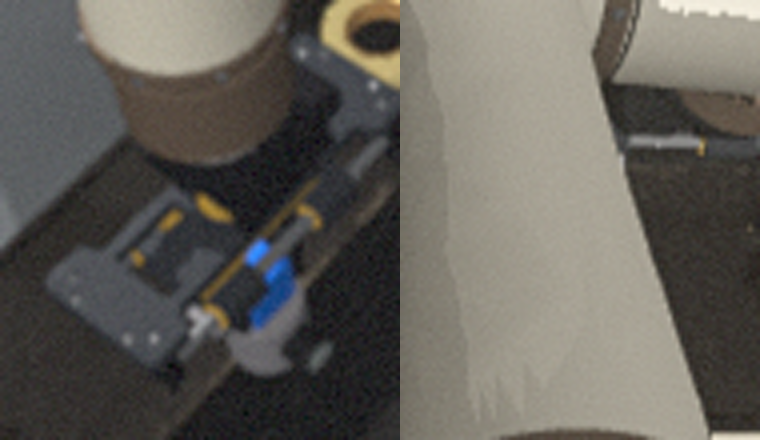

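The side crop shows the sink's front rim running through about (180,327) and (229,277), which puts it at x≈0.545, with the head hanging beyond it. The arm can't tilt the tool itself, so I'll use the sink rim under the tongue to pivot the head about the pinch line.

>>> jog_arm:
  rows:
    - [[0.02,0,0,0],[0,0,0.02,0],[0,0,0.014,0],[0,0,0.002,0],[0,0,0.002,0],[0,0,0.002,0],[0,0,0,0]]

```text
time_s: 6.05
tcp_pos: [0.5965, -0.1999, 0.1255]
ee_rot: [[1.0, -0.002, 0.0], [-0.002, -1.0, -0.0], [0.0, 0.0, -1.0]]
wrist_force: [-0.5, -0.3, -3.0]
gripper_width: 0.364
gripper_force: 29.9
```

>>> jog_arm:
  rows:
    - [[0,0,0.002,0],[0,0,0.002,0],[0,0,0.002,0],[0,0,0,0]]

```text
time_s: 6.55
tcp_pos: [0.5997, -0.1997, 0.1223]
ee_rot: [[1.0, -0.0, 0.009], [-0.0, -1.0, -0.001], [0.009, 0.001, -1.0]]
wrist_force: [2.5, 2.0, 5.9]
gripper_width: 0.366
gripper_force: 30.0
```

>>> jog_arm:
  rows:
    - [[0,0,0.002,0],[0,0,0.002,0],[0,0,0.002,0],[0,0,0,0]]

```text
time_s: 7.05
tcp_pos: [0.603, -0.1997, 0.1184]
ee_rot: [[1.0, 0.001, 0.018], [0.001, -1.0, -0.003], [0.018, 0.003, -1.0]]
wrist_force: [6.4, 3.6, 8.3]
gripper_width: 0.367
gripper_force: 30.0
```

Run:
```python
from h import *
np.set_printoptions(precision=4,suppress=True)
s=sense();print(s['tcp_pos'],s['wrist_force'],s['moment'],s['joints'])
S=cv2.cvtColor(capture('side'),cv2.COLOR_RGB2BGR);W=cv2.cvtColor(capture('wrist'),cv2.COLOR_RGB2BGR)
c=lambda I,x,y,w,h,k:cv2.resize(I[y:y+h,x:x+w],(w*k,h*k),interpolation=cv2.INTER_CUBIC)
cv2.imwrite('pics/c3.png',np.hstack([c(S,160,240,80,80,5),c(W,180,100,200,200,2)]))
```

```text
[ 0.603  -0.1997  0.1184] [6.3568 3.6133 8.3043] [ 1.1193 -1.642  -0.1327] [ -3.7173  31.9816 -10.502    0.1234 -46.5024  93.684 ]
```

View pics/c3.png

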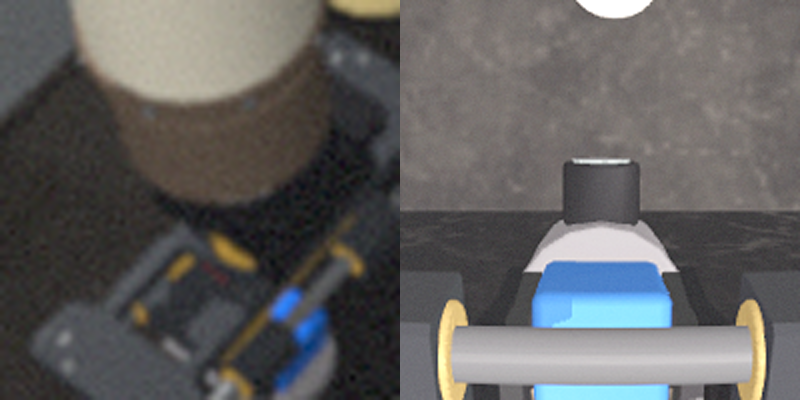

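The wrist crop shows the block, cup and lens still centred in the grip, and the head is starting to pivot. I'll keep pressing while countering the drift in x.

>>> jog_arm:
  rows:
    - [[-0.001,0,0.003,0],[-0.001,0,0.003,0],[-0.001,0,0.003,0],[-0.001,0,0.003,0]]

```text
time_s: 7.65
tcp_pos: [0.6064, -0.1997, 0.1108]
ee_rot: [[0.999, 0.003, 0.037], [0.004, -1.0, -0.005], [0.037, 0.006, -0.999]]
wrist_force: [15.7, 5.6, 17.7]
gripper_width: 0.362
gripper_force: 30.0
```

Run:
```python
from h import *
np.set_printoptions(precision=4,suppress=True)
s=sense();print(s['tcp_pos'],s['ee_rot'],s['wrist_force'],s['moment'])
W=cv2.cvtColor(capture('wrist'),cv2.COLOR_RGB2BGR);cv2.imwrite('pics/w4.png',W)
A=cv2.imread('pics/c3.png')[:, 400:]
B=cv2.resize(W[100:300,180:380],(400,400),interpolation=cv2.INTER_CUBIC)
cv2.imwrite('pics/c4.png',np.hstack([A,B]))
```

```text
[ 0.6064 -0.1997  0.1108] [[ 0.9993  0.0033  0.0374]
 [ 0.0035 -1.     -0.0055]
 [ 0.0374  0.0056 -0.9993]] [15.6506  5.5682 17.6932] [ 1.8343 -4.5213 -0.1808]
```

View pics/c4.png

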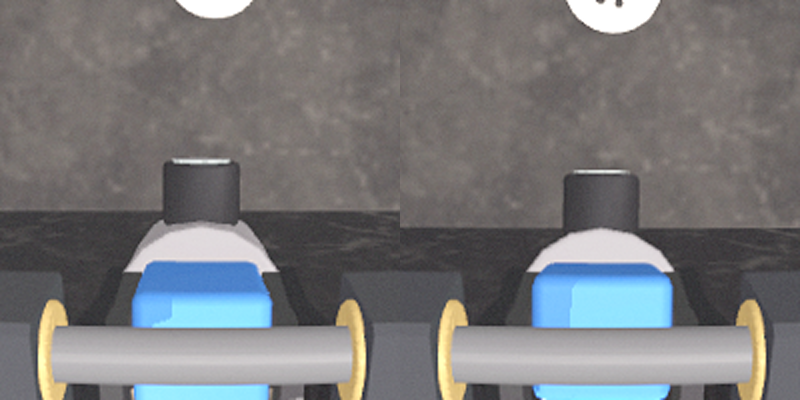

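The crops show the lens and the block's front face foreshortening, so the head is pivoting in the grip, at about 16° by the geometry. Pushing towards -x cancels the pivot torque, so I'll let it slide forward while lowering.

>>> jog_arm:
  rows:
    - [[0.003,0,0.002,0],[0.003,0,0.002,0],[0.002,0,0.003,0],[0.001,0,0.003,0]]

```text
time_s: 8.2
tcp_pos: [0.613, -0.1997, 0.0987]
ee_rot: [[1.0, 0.002, 0.03], [0.002, -1.0, -0.004], [0.03, 0.004, -1.0]]
wrist_force: [12.8, 3.1, 10.1]
gripper_width: 0.368
gripper_force: 30.0
```

```bash
cat >> h.py <<'E'
def tilt(edge=.545,L=.0742):
    s=sense();g=s['tcp_pos']+.051*s['ee_rot'][:,2];X=edge-g[0];h=-g[2]
    R=np.hypot(X,h);a=np.arctan2(-X,-h);th=a-np.arccos(min(1,L/R))
    print(s['time_s'],s['tcp_pos'],'tooltilt',np.degrees(s['ee_rot'][0,2]),'F',s['wrist_force'],'g',g,'tilt',np.degrees(th),'contact x',X*np.cos(th)-h*np.sin(th))
E
python3 -c "
from h import *
np.set_printoptions(precision=4,suppress=True)
tilt()"
```

```text
8.2 [ 0.613  -0.1997  0.0987] tooltilt 1.7391546524945622 F [12.8208  3.0679 10.123 ] g [ 0.6146 -0.1999  0.0477] tilt 27.107230894447305 contact x -0.0401972098401643
```

>>> jog_arm:
  rows:
    - [[0.002,0,0.002,0],[0.001,0,0.001,0],[0,0,0,0]]

```text
time_s: 8.57
tcp_pos: [0.6148, -0.1996, 0.0947]
ee_rot: [[1.0, 0.002, 0.027], [0.002, -1.0, -0.004], [0.027, 0.004, -1.0]]
wrist_force: [11.1, 3.8, 8.9]
gripper_width: 0.369
gripper_force: 31.0
```

```bash
python3 -c "
from h import *
np.set_printoptions(precision=4,suppress=True)
tilt()"
```

```text
8.575 [ 0.6148 -0.1996  0.0947] tooltilt 1.538904676235281 F [11.0968  3.7742  8.9315] g [ 0.6162 -0.1998  0.0438] tilt 31.049972134527877 contact x -0.03839548309008084
```

Estimated tilt is 31°. I'll lift, carry the head to the pre-approach point above the stand, and turn it to the lean azimuth.

>>> jog_arm:
  rows:
    - [[0.002,0,-0.01,0],[0,0,-0.04,0],[0,0,-0.05,0],[0,0,-0.05,0],[0,0,-0.05,0],[0.007,-0.054,0,0],[0.007,-0.054,0,0],[0.007,-0.054,0,0],[0.007,-0.054,0,0],[0.007,-0.054,0,0],[0.007,-0.054,0,0],[0.007,-0.054,0,0],[0,0,0,0.128],[0,0,0,0.128],[0,0,0,0.128],[0,0,0,0],[0,0,0,0]]

```text
time_s: 10.7
tcp_pos: [0.6558, 0.1777, 0.2875]
ee_rot: [[0.927, -0.375, -0.002], [-0.375, -0.927, -0.001], [-0.001, 0.001, -1.0]]
wrist_force: [-0.5, 0.8, -3.2]
gripper_width: 0.362
gripper_force: 30.8
```

Run:
```python
from h import *
np.set_printoptions(precision=4,suppress=True)
s=sense();print(s['tcp_pos'],s['ee_rot'],s['wrist_force'],s['moment'])
S=cv2.cvtColor(capture('side'),cv2.COLOR_RGB2BGR);W=cv2.cvtColor(capture('wrist'),cv2.COLOR_RGB2BGR);cv2.imwrite('pics/w5.png',W)
cv2.imwrite('pics/s5.png',S)
m=camera_model('side')
x,y=proj(m,s['tcp_pos']);print(x,y);x=int(min(max(x-60,0),460));y=int(max(y-40,0));print(x,y)
o=cv2.resize(S[y:y+100,x:x+100],(400,400),interpolation=cv2.INTER_CUBIC)
cv2.imwrite('pics/c5.png',np.hstack([o,cv2.resize(W[60:310,155:405],(400,400))]))
```

```text
[0.6558 0.1777 0.2875] [[ 0.9271 -0.3749 -0.0016]
 [-0.3749 -0.9271 -0.0006]
 [-0.0013  0.0012 -1.    ]] [-0.5199  0.7702 -3.1881] [-0.0635 -0.0769 -0.0782]
334.8607197645324 149.26730869438057
274 109
```

View pics/c5.png

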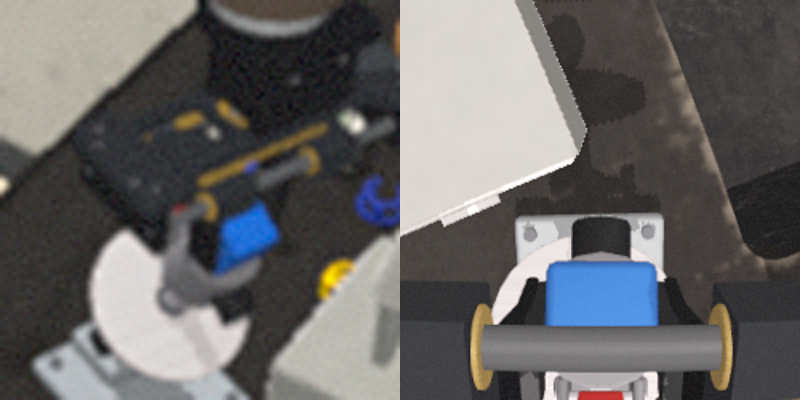

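The side crop shows the tilted head above the plate, and the wrist crop shows it aligned, with the grey box ahead and to the left. Next I'll measure the in-hand tilt from the wrist picture and check the box's height.

Run:
```python
from h import *
np.set_printoptions(precision=4,suppress=True)
W=cv2.imread('pics/w5.png');m=camera_model('wrist');s=sense();R=s['ee_rot']
print('blue',blobs(W,(100,120,60),(130,255,255),(200,180,360,360),15))
for lo,hi in(((0,140,60),(8,255,255)),((172,140,60),(180,255,255))):print('red',blobs(W,lo,hi,(200,180,360,400),10))
g=s['tcp_pos']+.051*R[:,2]
def P(x,y,z,th,L=.0742):
    t=np.radians(th);X=x/1e3*np.cos(t)+(z/1e3-L)*np.sin(t);H=-x/1e3*np.sin(t)+(z/1e3-L)*np.cos(t)
    return proj(m,g+R[:,0]*X+R[:,1]*y/1e3-R[:,2]*H,True)
for th in(24,27,30,33,36):print(th,'topfront',P(15,0,85,th),'w',P(15,16,85,th)-P(15,-16,85,th),'botfront',P(15,0,48,th),'toprear',P(-15,0,85,th),'pad',P(-46,0,45,th),'lensend',P(41,0,24,th))
mt=camera_model('top')
for H in(.1,.15,.2):print(H,plane(mt,245,160,H),plane(mt,245,172,0), 'wristcorner',plane(m,155+(580-400)/1.6,60+155/1.6,H,True))
```

```text
blue [(2785, array([280.7, 243.8]), array([245, 223,  72,  41], dtype=int32))]
red [(395, array([280. , 311.6]), array([266, 305,  29,  14], dtype=int32))]
red []
24 topfront [279.2796 234.9211] w [69.7284 -0.0776] botfront [279.6047 238.7976] toprear [279.3556 300.232 ] pad [279.7604 342.0157] lensend [279.7147 200.7324]
27 topfront [279.2872 233.8442] w [69.3368 -0.0781] botfront [279.6125 241.2839] toprear [279.3457 299.2042] pad [279.7493 345.4801] lensend [279.7299 205.2704]
30 topfront [279.2952 232.875 ] w [68.9385 -0.0785] botfront [279.6198 243.8124] toprear [279.336  298.0696] pad [279.7373 348.839 ] lensend [279.7444 209.8664]
33 topfront [279.3034 232.0147] w [68.535  -0.0789] botfront [279.6266 246.3785] toprear [279.3264 296.8302] pad [279.7242 352.0845] lensend [279.7582 214.5148]
36 topfront [279.3118 231.2642] w [68.1278 -0.0791] botfront [279.633  248.9778] toprear [279.317  295.4887] pad [279.71   355.2083] lensend [279.7711 219.2107]
0.1 [0.6996 0.2008 0.1   ] [0.6944 0.2089 0.    ] wristcorner [0.6941 0.1738 0.1   ]
0.15 [0.6859 0.1961 0.15  ] [0.6944 0.2089 0.    ] wristcorner [0.6989 0.1697 0.15  ]
0.2 [0.6723 0.1914 0.2   ] [0.6944 0.2089 0.    ] wristcorner [0.7037 0.1656 0.2   ]
```

View pics/w5.png

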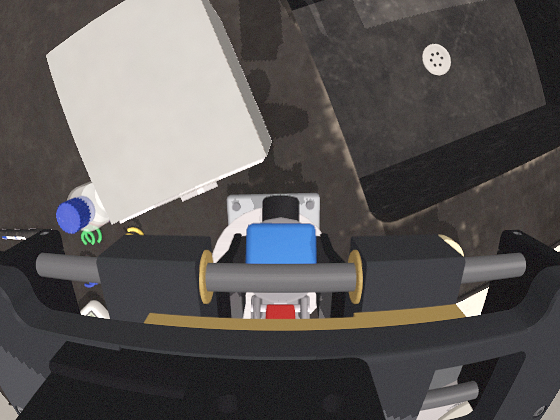

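The wrist picture shows the block's top-front edge at row 223 (72 px wide) and the lens tip near row 195. The block sits a few mm off the assumed grip, so I'll solve for tilt and slip using the upright picture as reference.

Run:
```python
from h import *
np.set_printoptions(precision=2,suppress=True,linewidth=160)
for f,r in(('w1',range(138,226,2)),('w5',range(186,240,2))):
    W=cv2.imread(f'pics/{f}.png').astype(int);print(f,[(i,tuple(W[i,274:285].mean(0).round().astype(int))) for i in r])
W=cv2.imread('pics/w5.png').astype(int)
for r in(228,235,242,250,258):
    b=(W[r,:,0]-W[r,:,2])>70;c=np.where(b[200:360])[0]+200;print(r,c.min(),c.max())
W=cv2.imread('pics/w1.png').astype(int)
for r in(182,190,200,210,216):
    b=(W[r,:,0]-W[r,:,2])>70;c=np.where(b[200:360])[0]+200;print(r,c.min(),c.max())
```

```text
w1 [(138, (np.int64(43), np.int64(44), np.int64(50))), (140, (np.int64(41), np.int64(45), np.int64(50))), (142, (np.int64(43), np.int64(47), np.int64(50))), (144, (np.int64(75), np.int64(78), np.int64(79))), (146, (np.int64(135), np.int64(136), np.int64(133))), (148, (np.int64(44), np.int64(42), np.int64(45))), (150, (np.int64(45), np.int64(42), np.int64(45))), (152, (np.int64(44), np.int64(41), np.int64(44))), (154, (np.int64(43), np.int64(42), np.int64(44))), (156, (np.int64(45), np.int64(43), np.int64(44))), (158, (np.int64(43), np.int64(40), np.int64(42))), (160, (np.int64(43), np.int64(41), np.int64(43))), (162, (np.int64(43), np.int64(41), np.int64(42))), (164, (np.int64(48), np.int64(47), np.int64(49))), (166, (np.int64(117), np.int64(114), np.int64(121))), (168, (np.int64(141), np.int64(138), np.int64(144))), (170, (np.int64(139), np.int64(136), np.int64(142))), (172, (np.int64(138), np.int64(135), np.int64(142))), (174, (np.int64(139), np.int64(137), np.int64(143))), (176, (np.int64(139), np.int64(123), np.int64(120))), (178, (np.int64(145), np.int64(81), np.int64(40))), (18
[... 2038 characters left out ...]
 (np.int64(133), np.int64(131), np.int64(136))), (220, (np.int64(150), np.int64(148), np.int64(155))), (222, (np.int64(151), np.int64(153), np.int64(162))), (224, (np.int64(177), np.int64(102), np.int64(48))), (226, (np.int64(205), np.int64(127), np.int64(67))), (228, (np.int64(223), np.int64(142), np.int64(77))), (230, (np.int64(224), np.int64(143), np.int64(76))), (232, (np.int64(224), np.int64(143), np.int64(78))), (234, (np.int64(225), np.int64(144), np.int64(78))), (236, (np.int64(225), np.int64(145), np.int64(79))), (238, (np.int64(226), np.int64(145), np.int64(79)))]
228 247 314
235 247 315
242 246 315
250 246 315
258 246 316
182 260 294
190 258 296
200 258 296
210 259 296
216 259 296
```

```bash
cat > fit.py <<'E'
from h import *
from scipy.optimize import least_squares
np.set_printoptions(precision=3,suppress=True,linewidth=160)
s=sense();m=camera_model('wrist');R=s['ee_rot'];Ct=R.T@m['rotation'];et=R.T@(m['eye']-s['tcp_pos'])
mm=dict(m);mm['rotation']=Ct;mm['eye']=et          # tool frame camera
row=lambda x,z,th,L,xo: proj(mm,[xo+x*np.cos(th)+(z-L)*np.sin(th),0,51-(-x*np.sin(th)+(z-L)*np.cos(th))],True)[1]
mm['eye']=et*1000
E
cat > f1.py <<'E'
from fit import *
# w1: upright; grip height fictitious: underside at z=0 -> tool z 249.1
d1=lambda p:[row(41,p[1],p[2],249.1-51-0,p[0]) - 147 ,row(24,48,p[2],198.1,p[0])-165.3,row(15,85,p[2],198.1,p[0])-185.8,row(15,47.5,p[2],198.1,p[0])-176.3,row(-15,85,p[2],198.1,p[0])-218.7,(p[2]+.008)*300]
r=least_squares(d1,[0,30,0]);print('w1 xo,zr,th',r.x,r.fun)
zr=r.x[1]
d5=lambda p:[row(41,zr,*p)-195,row(24,48,*p)-217.3,row(15,85,*p)-223.8]
for x0 in([.4,70,0],):
    r=least_squares(d5,x0);print('w5 th,L,xo',np.degrees(r.x[0]),r.x[1:],r.fun)
for th in(20,24,28,30,32):
    q=least_squares(lambda p:d5([np.radians(th),*p]),[70,0]);print(th,q.x,q.fun, row(15,47.5,np.radians(th),*q.x))
E
python3 f1.py
```

```text
w1 xo,zr,th [ 1.596 42.387 -0.008] [ 0.     0.878 -1.417 -0.513  1.151 -0.082]
w5 th,L,xo 25.473244184709745 [116.556  10.466] [0. 0. 0.]
20 [163.932   7.472] [ 0.732 -2.121  1.217] 225.93619969130137
24 [129.249  10.566] [ 0.176 -0.652  0.406] 228.96513214661735
28 [95.268  8.837] [-0.207  1.287 -0.889] 232.7813782798131
30 [79.368  6.417] [-0.211  2.471 -1.82 ] 234.9844222191501
32 [65.209  3.35 ] [ 0.047  3.786 -3.018] 237.2808165777979
```

```bash
cat > f2.py <<'E'
from fit import *
def wid(r0,th,L,xo): # width of block top face at image row r0
    f=lambda x:row(x,85,th,L,xo)-r0
    from scipy.optimize import brentq
    x=brentq(f,-40,40);P=lambda y:proj(mm,[xo+x*np.cos(th)+(85-L)*np.sin(th),y,51-(-x*np.sin(th)+(85-L)*np.cos(th))],True)[0]
    return abs(P(16)-P(-16))
print('w1 width pred',wid(200,-.008,198.1,1.6),'obs 39')
for th in(24,27,30,33):
  for L in(66,70,74,78):
    t=np.radians(th);q=least_squares(lambda p:[row(41,42.4,t,L,p[0])-195,row(24,48,t,L,p[0])-217.3,row(15,85,t,L,p[0])-223.8],[0])
    print(th,L,q.x,q.fun,wid(242,t,L,q.x[0]),wid(258,t,L,q.x[0]))
E
python3 f2.py
```

```text
w1 width pred 39.28431101465458 obs 39
24 66 [2.452] [-6.074  0.115  4.643] 74.42522899281184 74.64783701671377
24 70 [2.954] [-5.544  0.069  4.292] 72.46946836210583 72.68627881106289
24 74 [3.459] [-5.038  0.022  3.955] 70.61382520008553 70.82513098299569
24 78 [3.965] [-4.554 -0.026  3.631] 68.8508088309085 69.05688131524798
27 66 [2.823] [-3.775  1.488  1.738] 74.27419950830762 74.68722671061056
27 70 [3.549] [-3.318  1.405  1.459] 72.38250240859429 72.78514299188191
27 74 [4.276] [-2.88   1.323  1.191] 70.58471717743504 70.97747724766177
27 78 [5.004] [-2.46   1.242  0.934] 68.87402584490482 69.25737565427514
30 66 [3.249] [-1.45   2.855 -1.143] 74.18286149943512 74.78783250187911
30 70 [4.196] [-1.062  2.738 -1.354] 72.3569496015349 72.94723901138983
30 74 [5.143] [-0.691  2.623 -1.557] 70.61867867920137 71.19497668898595
30 78 [6.092] [-0.334  2.511 -1.753] 68.96189423912102 69.52484388359562
33 66 [3.732] [ 0.895  4.21  -3.997] 74.15524203364612 74.95527473191842
33 70 [4.896] [ 1.215  4.06  -4.145] 72.39672588455946 73.17806776011645
33 74 [6.061] [ 1.523  3.915 -4.288] 70.71955569619135 71.48305252711768
33 78 [7.227] [ 1.819  3.774 -4.425] 69.11822412065266 69.86466606653184
```

The widths give no vertical slip (L≈74.5 mm), a tilt of about 29°, and the head 4–5 mm forward in the grip. I'll correct the position onto the ball axis, leaving about 10 mm above the ball, and check there.

>>> jog_arm:
  rows:
    - [[0.0015,-0.0075,0.0085,0],[0,0,0,0],[0,0,0,0]]

```text
time_s: 11.18
tcp_pos: [0.6604, 0.1845, 0.2793]
ee_rot: [[0.927, -0.376, -0.001], [-0.376, -0.927, -0.0], [-0.0, 0.001, -1.0]]
wrist_force: [0.2, 0.3, -3.9]
gripper_width: 0.362
gripper_force: 30.8
```

Run:
```python
from h import *
np.set_printoptions(precision=4,suppress=True)
s=sense();print(s['tcp_pos'],s['wrist_force']);R=s['ee_rot'];m=camera_model('side')
S=cv2.cvtColor(capture('side'),cv2.COLOR_RGB2BGR);cv2.imwrite('pics/s6.png',S)
o=cv2.resize(S[140:215,285:360],(600,600),interpolation=cv2.INTER_CUBIC)
pp=lambda p:tuple(((proj(m,p)-[285,140])*8+4).astype(int).tolist())
g=s['tcp_pos']+.051*R[:,2];t=np.radians(29)
H=lambda x,y,z:g+R[:,0]*(.0048+x*np.cos(t)+(z-.0745)*np.sin(t))+R[:,1]*y+np.array([0,0,1])*(-x*np.sin(t)+(z-.0745)*np.cos(t))
for a in np.linspace(0,6.28,25):cv2.circle(o,pp(H(.024*np.cos(a),.024*np.sin(a),0)),2,(0,255,0),-1)
for x in(-.015,.015):
  for y in(-.016,.016):cv2.circle(o,pp(H(x,y,.085)),4,(0,255,255),-1)
b=np.array([.619,.2005,.1431]);cv2.circle(o,pp(b),4,(0,0,255),-1)
ax=np.array([.4636,-.187,.866])
for k in(-.026,.014,.05):cv2.circle(o,pp(b+k*ax),4,(255,0,255),-1)
cv2.imwrite('pics/c6.png',o)
```

```text
[0.6604 0.1845 0.2793] [ 0.1571  0.2715 -3.8612]
```

View pics/c6.png

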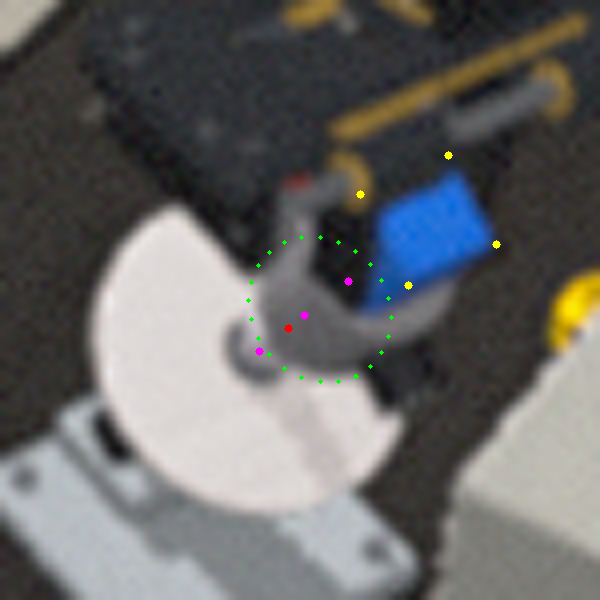

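The overlay matches: the predicted cup mouth and block corners fall within about 1 px of the real ones, and the plate centre lands on the neck. I'll lower along the leaning axis.

>>> jog_arm:
  rows:
    - [[-0.002,0,0.0035,0],[-0.002,0,0.0035,0],[-0.002,0,0.0035,0],[0,0,0,0]]

```text
time_s: 11.72
tcp_pos: [0.6545, 0.1867, 0.2688]
ee_rot: [[0.927, -0.376, -0.001], [-0.376, -0.927, -0.0], [-0.001, 0.001, -1.0]]
wrist_force: [-0.1, 0.5, -2.6]
gripper_width: 0.367
gripper_force: 30.8
```

>>> jog_arm:
  rows:
    - [[-0.001,0,0.0017,0],[-0.001,0,0.0017,0],[-0.001,0,0.0018,0],[0,0,0,0]]

```text
time_s: 12.22
tcp_pos: [0.6519, 0.1878, 0.2638]
ee_rot: [[0.927, -0.376, -0.0], [-0.376, -0.927, -0.0], [-0.0, 0.0, -1.0]]
wrist_force: [-0.4, -0.9, -3.9]
gripper_width: 0.361
gripper_force: 30.8
```

>>> jog_arm:
  rows:
    - [[-0.001,0,0.0017,0],[-0.001,0,0.0017,0],[-0.001,0,0.0018,0],[0,0,0,0]]

```text
time_s: 12.72
tcp_pos: [0.6492, 0.189, 0.2591]
ee_rot: [[0.927, -0.376, 0.0], [-0.376, -0.927, 0.0], [0.0, -0.0, -1.0]]
wrist_force: [-0.8, 0.4, -1.3]
gripper_width: 0.368
gripper_force: 30.8
```

>>> jog_arm:
  rows:
    - [[-0.001,0,0.0017,0],[-0.001,0,0.0017,0],[-0.001,0,0.0018,0],[0,0,0,0]]

```text
time_s: 13.22
tcp_pos: [0.6459, 0.1905, 0.2539]
ee_rot: [[0.927, -0.376, -0.001], [-0.376, -0.927, 0.001], [-0.001, -0.001, -1.0]]
wrist_force: [-4.2, 1.5, 3.9]
gripper_width: 0.366
gripper_force: 30.9
```

Ball contact is pushing the head mainly along its own -x (about 7 N), so the socket is a couple of mm too far to +x. I'll shift to relieve that.

>>> jog_arm:
  rows:
    - [[-0.0017,0,-0.001,0],[0,0,0,0]]

```text
time_s: 13.48
tcp_pos: [0.6448, 0.1907, 0.2534]
ee_rot: [[0.926, -0.377, -0.001], [-0.377, -0.926, -0.0], [-0.001, 0.001, -1.0]]
wrist_force: [-0.6, -0.1, -1.5]
gripper_width: 0.365
gripper_force: 30.8
```

>>> jog_arm:
  rows:
    - [[-0.001,0,0.0017,0],[-0.0005,0,0.0009,0],[0,0,0,0]]

```text
time_s: 13.85
tcp_pos: [0.6434, 0.1912, 0.2514]
ee_rot: [[0.926, -0.376, -0.001], [-0.376, -0.926, -0.0], [-0.001, 0.001, -1.0]]
wrist_force: [-0.8, -0.3, -3.6]
gripper_width: 0.364
gripper_force: 30.8
```

>>> jog_arm:
  rows:
    - [[-0.001,0,0.0017,0],[-0.001,0,0.0017,0],[-0.0005,0,0.0009,0],[0,0,0,0]]

```text
time_s: 14.35
tcp_pos: [0.6411, 0.1922, 0.2477]
ee_rot: [[0.927, -0.376, -0.0], [-0.376, -0.927, -0.0], [-0.0, 0.0, -1.0]]
wrist_force: [-0.1, 0.1, -3.3]
gripper_width: 0.368
gripper_force: 30.8
```

>>> jog_arm:
  rows:
    - [[-0.001,0,0.0017,0],[-0.0005,0,0.0009,0],[-0.0005,0,0.0009,0],[0,0,0,0]]

```text
time_s: 14.85
tcp_pos: [0.6393, 0.193, 0.2441]
ee_rot: [[0.927, -0.376, -0.0], [-0.376, -0.927, -0.0], [-0.0, 0.0, -1.0]]
wrist_force: [0.1, 0.5, -2.7]
gripper_width: 0.363
gripper_force: 30.8
```

>>> jog_arm:
  rows:
    - [[-0.0005,0,0.0009,0],[-0.0005,0,0.0009,0],[-0.0005,0,0.0009,0],[0,0,0,0]]

```text
time_s: 15.35
tcp_pos: [0.6379, 0.1935, 0.2414]
ee_rot: [[0.927, -0.376, -0.0], [-0.376, -0.927, -0.0], [-0.0, 0.0, -1.0]]
wrist_force: [0.5, -0.6, -3.9]
gripper_width: 0.366
gripper_force: 30.8
```

>>> jog_arm:
  rows:
    - [[-0.0005,0,0.0009,0],[-0.0005,0,0.0009,0],[-0.0005,0,0.0009,0],[0,0,0,0]]

```text
time_s: 15.85
tcp_pos: [0.6365, 0.1941, 0.2387]
ee_rot: [[0.927, -0.376, -0.0], [-0.376, -0.927, -0.0], [-0.0, 0.0, -1.0]]
wrist_force: [0.5, -0.1, -3.0]
gripper_width: 0.365
gripper_force: 30.8
```

Still free, with the expected seat about 3 mm further down. I'll continue in small steps.

>>> jog_arm:
  rows:
    - [[-0.0005,0,0.0009,0],[-0.0005,0,0.0009,0],[0,0,0,0]]

```text
time_s: 16.23
tcp_pos: [0.6356, 0.1945, 0.2369]
ee_rot: [[0.926, -0.376, -0.0], [-0.376, -0.926, -0.0], [-0.0, 0.0, -1.0]]
wrist_force: [-0.6, -0.4, -3.1]
gripper_width: 0.366
gripper_force: 30.8
```

>>> jog_arm:
  rows:
    - [[-0.0005,0,0.0009,0],[-0.0005,0,0.0009,0],[0,0,0,0]]

```text
time_s: 16.6
tcp_pos: [0.6346, 0.1949, 0.2352]
ee_rot: [[0.927, -0.376, -0.0], [-0.376, -0.927, -0.0], [-0.0, 0.0, -1.0]]
wrist_force: [-0.2, 0.4, -3.2]
gripper_width: 0.368
gripper_force: 30.8
```

>>> jog_arm:
  rows:
    - [[-0.0005,0,0.0009,0],[-0.0005,0,0.0009,0],[0,0,0,0]]

```text
time_s: 16.98
tcp_pos: [0.6342, 0.1951, 0.2342]
ee_rot: [[0.927, -0.376, 0.001], [-0.376, -0.927, 0.0], [0.001, -0.001, -1.0]]
wrist_force: [1.8, -0.6, -1.1]
gripper_width: 0.365
gripper_force: 30.8
```

Plate contact: the force lies along the axis. I'll press in gently to square it up flush.

>>> jog_arm:
  rows:
    - [[-0.0005,0,0.0009,0],[-0.0005,0,0.0009,0],[0,0,0,0]]

```text
time_s: 17.35
tcp_pos: [0.6343, 0.1954, 0.2335]
ee_rot: [[0.927, -0.376, 0.005], [-0.376, -0.927, 0.0], [0.004, -0.002, -1.0]]
wrist_force: [4.7, -2.5, 4.1]
gripper_width: 0.364
gripper_force: 30.9
```

>>> jog_arm:
  rows:
    - [[-0.0005,0,0.0009,0],[-0.0005,0,0.0009,0],[0,0,0,0]]

```text
time_s: 17.73
tcp_pos: [0.6344, 0.1957, 0.2326]
ee_rot: [[0.927, -0.376, 0.008], [-0.376, -0.927, 0.001], [0.007, -0.003, -1.0]]
wrist_force: [5.4, -4.1, 5.4]
gripper_width: 0.365
gripper_force: 31.1
```

>>> jog_arm:
  rows:
    - [[-0.0005,0,0.0009,0],[-0.0005,0,0.0009,0],[0,0,0,0]]

```text
time_s: 18.1
tcp_pos: [0.6344, 0.1959, 0.2319]
ee_rot: [[0.927, -0.375, 0.011], [-0.375, -0.927, 0.001], [0.01, -0.005, -1.0]]
wrist_force: [7.4, -4.5, 7.5]
gripper_width: 0.367
gripper_force: 31.6
```

>>> jog_arm:
  rows:
    - [[-0.0005,0,0.0009,0],[-0.0005,0,0.0009,0],[0,0,0,0]]

```text
time_s: 18.48
tcp_pos: [0.6344, 0.1959, 0.2317]
ee_rot: [[0.927, -0.375, 0.013], [-0.375, -0.927, 0.0], [0.012, -0.005, -1.0]]
wrist_force: [8.3, -5.6, 10.5]
gripper_width: 0.366
gripper_force: 31.8
```

>>> jog_arm:
  rows:
    - [[-0.0005,0,0.0009,0],[-0.0005,0,0.0009,0],[0,0,0,0]]

```text
time_s: 18.85
tcp_pos: [0.6342, 0.196, 0.2317]
ee_rot: [[0.927, -0.374, 0.016], [-0.374, -0.927, -0.0], [0.015, -0.006, -1.0]]
wrist_force: [8.2, -8.0, 15.1]
gripper_width: 0.364
gripper_force: 32.2
```

Run:
```python
from h import *
np.set_printoptions(precision=2,suppress=True,linewidth=160)
s=sense();print(s['tcp_pos'],s['wrist_force'],s['moment'])
cv2.imwrite('pics/w7.png',cv2.cvtColor(capture('wrist'),cv2.COLOR_RGB2BGR));cv2.imwrite('pics/s7.png',cv2.cvtColor(capture('side'),cv2.COLOR_RGB2BGR))
for f in('w5','w7'):
    W=cv2.imread(f'pics/{f}.png').astype(int);print(f,[(i,*W[i,274:285].mean(0).round().astype(int).tolist()) for i in range(186,232,2)])
    for r in(242,258):
        b=(W[r,:,0]-W[r,:,2])>70;c=np.where(b[200:360])[0]+200;print(r,c.min(),c.max())
    print(blobs(cv2.imread(f'pics/{f}.png'),(0,140,60),(8,255,255),(200,180,360,400),10))
```

```text
[0.63 0.2  0.23] [ 8.23 -8.04 15.09] [-2.52 -2.01  0.16]
w5 [(186, 46, 48, 52), (188, 47, 50, 54), (190, 48, 51, 54), (192, 43, 47, 52), (194, 151, 152, 150), (196, 39, 36, 38), (198, 46, 43, 45), (200, 48, 44, 46), (202, 47, 44, 45), (204, 46, 45, 47), (206, 48, 45, 47), (208, 46, 45, 47), (210, 49, 47, 48), (212, 49, 46, 48), (214, 49, 44, 49), (216, 46, 43, 45), (218, 133, 131, 136), (220, 150, 148, 155), (222, 151, 153, 162), (224, 177, 102, 48), (226, 205, 127, 67), (228, 223, 142, 77), (230, 224, 143, 76)]
242 246 315
258 246 316
[(395, array([280. , 311.6]), array([266, 305,  29,  14], dtype=int32))]
w7 [(186, 161, 159, 160), (188, 170, 167, 168), (190, 172, 169, 171), (192, 171, 169, 170), (194, 172, 170, 171), (196, 218, 219, 228), (198, 84, 84, 86), (200, 43, 41, 42), (202, 45, 43, 45), (204, 44, 41, 44), (206, 47, 45, 46), (208, 47, 43, 46), (210, 46, 43, 45), (212, 46, 43, 46), (214, 46, 44, 46), (216, 46, 44, 46), (218, 52, 49, 53), (220, 135, 129, 133), (222, 181, 106, 53), (224, 205, 127, 66), (226, 219, 138, 73), (228, 219, 137, 72), (230, 220, 138, 73)]
242 246 315
258 245 315
[(333, array([281.1, 312.6]), array([267, 307,  29,  12], dtype=int32))]
```

The position now holds hard while force rises, and the lens moved by about 2°, so the head has pivoted onto the plate. The sideways force suggests the lean azimuth is nearer -20°, which the base edges also give, so I'll trim the turn and watch the force.

>>> jog_arm:
  rows:
    - [[0.001,0,-0.0017,-0.03],[0,0,0,0],[0,0,0,0]]

```text
time_s: 19.32
tcp_pos: [0.6344, 0.1968, 0.2317]
ee_rot: [[0.937, -0.348, 0.014], [-0.348, -0.937, 0.003], [0.012, -0.008, -1.0]]
wrist_force: [6.6, -4.6, 11.2]
gripper_width: 0.367
gripper_force: 32.1
```

Run:
```python
from station import *
import numpy as np
np.set_printoptions(precision=3,suppress=True)
s=sense();F=s['wrist_force']-[0,.3,-3.4];d=np.array([np.cos(np.radians(20)),-np.sin(np.radians(20)),0]);a=.5*d+[0,0,.866]
print(F,'ax',F@a,'x',F@(.866*d-[0,0,.5]),'y(left)',F@np.array([-d[1],d[0],0]),s['moment'])
```

```text
[ 6.554 -4.861 14.63 ] ax 16.579992627190304 x -0.5413881951486221 y(left) -2.326503093858006 [-1.096 -1.861 -0.118]
```

>>> jog_arm:
  rows:
    - [[0.001,0.0007,-0.0017,0],[0.001,0,-0.0015,0],[0,0,0,0]]

```text
time_s: 19.7
tcp_pos: [0.6346, 0.1965, 0.2318]
ee_rot: [[0.937, -0.349, 0.01], [-0.349, -0.937, 0.004], [0.008, -0.007, -1.0]]
wrist_force: [6.5, -0.1, 2.6]
gripper_width: 0.365
gripper_force: 31.9
```

```bash
cat > fr.py <<'E'
from station import *
import numpy as np
np.set_printoptions(precision=3,suppress=True)
s=sense();F=s['wrist_force']-[0,.3,-3.4];d=np.array([np.cos(np.radians(20)),-np.sin(np.radians(20)),0]);a=.5*d+[0,0,.866]
print(s['time_s'],s['tcp_pos'],F,'ax',F@a,'x',F@(.866*d-[0,0,.5]),'y(left)',F@np.array([-d[1],d[0],0]),s['moment'],s['ee_rot'][:,2])
E
python3 fr.py
```

```text
19.7 [0.635 0.197 0.232] [ 6.499 -0.405  6.031] ax 8.346013062815706 x 2.393404216823942 y(left) 1.8423437998262076 [ 0.042 -1.852 -0.171] [ 0.01   0.004 -1.   ]
```

>>> jog_arm:
  rows:
    - [[0.0012,-0.0003,-0.0006,0],[0,0,0,0]]

```text
time_s: 19.95
tcp_pos: [0.6348, 0.1966, 0.2318]
ee_rot: [[0.937, -0.348, 0.007], [-0.348, -0.937, 0.004], [0.005, -0.006, -1.0]]
wrist_force: [5.0, 1.3, 5.2]
gripper_width: 0.364
gripper_force: 31.9
```

```bash
python3 fr.py
```

```text
19.95 [0.635 0.197 0.232] [5.009 1.019 8.589] ax 9.617179981148011 x -0.5199769817181337 y(left) 2.6707550521115833 [ 0.738 -1.706 -0.201] [ 0.007  0.004 -1.   ]
```

Seated and pressed squarely with small residual forces, so I'll open the gripper.

>>> jog_arm:
  rows:
    - [[0,0,0,0],[0,0,0,0],[0,0,0,0],[0,0,0,0]]
  claw: 0.7

```text
time_s: 20.45
tcp_pos: [0.6318, 0.1932, 0.23]
ee_rot: [[0.937, -0.349, -0.004], [-0.349, -0.937, -0.003], [-0.002, 0.004, -1.0]]
wrist_force: [-0.1, -0.2, -0.2]
gripper_width: 0.674
gripper_force: 0.0
```

```bash
python3 fr.py
python3 - <<'E'
from h import *
cv2.imwrite('pics/w8.png',cv2.cvtColor(capture('wrist'),cv2.COLOR_RGB2BGR));cv2.imwrite('pics/s8.png',cv2.cvtColor(capture('side'),cv2.COLOR_RGB2BGR))
for f in('s7','s8'):print(f,blobs(cv2.imread(f'pics/{f}.png'),(100,120,60),(130,255,255),(300,140,360,200),8))
for f in('w7','w8'):print(f,blobs(cv2.imread(f'pics/{f}.png'),(100,120,60),(130,255,255),(200,180,360,360),15))
E
```

```text
20.45 [0.632 0.193 0.23 ] [-0.11  -0.459  3.232] ax 2.8258677716905964 x -1.5702345992062763 y(left) -0.46891630068889817 [ 0.004  0.028 -0.08 ] [-0.004 -0.003 -1.   ]
s7 [(171, array([329.1, 175.6]), array([322, 167,  16,  18], dtype=int32))]
s8 [(216, array([327.8, 175.6]), array([318, 167,  20,  18], dtype=int32))]
w7 [(2952, array([280.2, 242.5]), array([245, 221,  72,  43], dtype=int32))]
w8 [(3204, array([271.2, 240.7]), array([236, 217,  71,  47], dtype=int32))]
```

The head stayed put (the block's outline is unchanged in the side view) and the fingers are free. I'll rise straight up, close the fingers and position above the lever.

>>> jog_arm:
  rows:
    - [[0,0,-0.01,0],[0,0,-0.03,0],[0,0,-0.03,0],[0,0,-0.03,0],[0,0,0,0]]

```text
time_s: 21.18
tcp_pos: [0.6333, 0.1959, 0.3331]
ee_rot: [[0.938, -0.348, 0.004], [-0.348, -0.938, 0.002], [0.003, -0.004, -1.0]]
wrist_force: [-0.0, -0.2, 0.2]
gripper_width: 0.694
gripper_force: 0.0
```

>>> jog_arm:
  rows:
    - [[-0.028,-0.004,0,0],[0,0,0,0],[0,0,0,0],[0,0,0,0],[0,0,0,0],[0,0,0,0]]
  claw: 0

```text
time_s: 21.92
tcp_pos: [0.6083, 0.2086, 0.3297]
ee_rot: [[0.937, -0.349, -0.0], [-0.349, -0.937, -0.0], [-0.0, 0.0, -1.0]]
wrist_force: [-0.2, -0.7, -0.3]
gripper_width: 0.104
gripper_force: 0.0
```

Run:
```python
from h import *
np.set_printoptions(precision=4,suppress=True)
s=sense();print(s['tcp_pos'],s['ee_rot'][:,0],s['gripper_width'])
ims={n:cv2.cvtColor(capture(n),cv2.COLOR_RGB2BGR) for n in('wrist','side','top')}
P=np.array([.6041,.2077,.1163]);a=np.radians(20);d=np.array([np.cos(a),-np.sin(a),0]);l=np.array([np.sin(a),np.cos(a),0])
ax=.5*d+[0,0,.866];hx=.866*d-[0,0,.5]
H=lambda x,y,z:P+(x*hx+y*l+z*ax)/1e3
for n,I in ims.items():
    cv2.imwrite(f'pics/{n}9.png',I);m=camera_model(n);fi=n=='wrist'
    u=np.array([proj(m,H(*q),fi) for q in((-46,0,45),(0,0,66),(15,16,85),(15,-16,85),(-15,16,85),(-15,-16,85),(0,0,0))]);print(n,'pad',u[0],'block',u[1],'top corners',u[2:6].round(1).tolist())
    lo,hi=u[:6].min(0)-25,u[:6].max(0)+25;bx=[int(max(v,0)) for v in(*lo,*hi)]
    print('  red',blobs(I,(0,140,60),(8,255,255),bx,5),'blue',blobs(I,(100,120,60),(130,255,255),bx,20))
```

```text
[0.6083 0.2086 0.3297] [ 0.9372 -0.3487 -0.0001] 0.10395307757572073
wrist pad [283.0418 234.5933] block [282.5712 171.1643] top corners [[260.7, 143.3], [304.1, 143.0], [260.1, 181.8], [305.5, 181.4]]
  red [(679, array([282.4, 228.6]), array([267, 214,  32,  30], dtype=int32))] blue [(2180, array([282.9, 166.7]), array([261, 141,  45,  52], dtype=int32))]
side pad [314.2119 162.7999] block [326.2492 175.9468] top corners [[337.4, 176.3], [327.2, 181.5], [331.4, 165.8], [321.2, 170.8]]
  red [(83, array([314.6, 163.9]), array([310, 158,  10,  14], dtype=int32))] blue [(38, array([335.3, 150.5]), array([332, 148,   8,   6], dtype=int32)), (222, array([327.4, 175.5]), array([318, 167,  20,  18], dtype=int32))]
top pad [234.1178 200.355 ] block [243.0858 179.6785] top corners [[239.8, 166.7], [253.4, 172.0], [234.5, 176.0], [248.4, 181.4]]
  red [(29, array([234.5, 200.4]), array([229, 198,  11,   6], dtype=int32))] blue [(56, array([248.2, 180.5]), array([244, 171,  10,  19], dtype=int32))]
```

The head's predicted points (plate pose, pad, block corners) match all three cameras within 1–2 px, so it is seated flush. I'll descend between the block and the raised pad.

>>> jog_arm:
  rows:
    - [[-0.0005,0.0023,0.03,0],[0,0,0.025,0],[0,0,0.015,0],[0,0,0.008,0],[0,0,0.005,0],[0,0,0,0]]

```text
time_s: 22.82
tcp_pos: [0.607, 0.2069, 0.2473]
ee_rot: [[0.937, -0.348, 0.001], [-0.348, -0.937, 0.0], [0.0, -0.0, -1.0]]
wrist_force: [-0.6, -0.9, 0.6]
gripper_width: 0.006
gripper_force: 0.0
```

>>> jog_arm:
  rows:
    - [[-0.003,0,0.001,0],[-0.003,0,0.001,0],[0,0,0,0]]

```text
time_s: 23.2
tcp_pos: [0.602, 0.2088, 0.2459]
ee_rot: [[0.937, -0.348, 0.003], [-0.348, -0.938, 0.0], [0.003, -0.001, -1.0]]
wrist_force: [3.7, -1.8, 0.6]
gripper_width: 0.009
gripper_force: 1.8
```

>>> jog_arm:
  rows:
    - [[-0.002,0,0.0005,0],[-0.002,0,0.0005,0],[-0.002,0,0.0005,0],[-0.002,0,0.0005,0],[0,0,0,0]]

```text
time_s: 23.82
tcp_pos: [0.5945, 0.2116, 0.2436]
ee_rot: [[0.937, -0.348, 0.003], [-0.348, -0.937, 0.001], [0.002, -0.001, -1.0]]
wrist_force: [4.5, -2.1, 0.7]
gripper_width: 0.006
gripper_force: 1.9
```

>>> jog_arm:
  rows:
    - [[-0.002,0,0.001,0],[-0.002,0,0.001,0],[-0.002,0,0.001,0],[0,0,0,0]]

```text
time_s: 24.32
tcp_pos: [0.5888, 0.2139, 0.2407]
ee_rot: [[0.937, -0.348, 0.002], [-0.348, -0.937, 0.001], [0.002, -0.001, -1.0]]
wrist_force: [4.3, -1.8, 2.3]
gripper_width: 0.01
gripper_force: 2.1
```

```bash
cat > pad.py <<'E'
from h import *
np.set_printoptions(precision=4,suppress=True)
s=sense();print(s['time_s'],s['tcp_pos'],s['wrist_force'])
P=np.array([.6041,.2077,.1163]);a=np.radians(20);d=np.array([np.cos(a),-np.sin(a),0]);l=np.array([np.sin(a),np.cos(a),0])
ax=.5*d+[0,0,.866];hx=.866*d-[0,0,.5]
H=lambda x,y,z:P+(x*hx+y*l+z*ax)/1e3
q=s['tcp_pos']+.0697*s['ee_rot'][:,2]-P;print('tip h',1e3*q@d,'height',1e3*q[2])
for n in('side','wrist','top'):
    I=cv2.cvtColor(capture(n),cv2.COLOR_RGB2BGR);m=camera_model(n);f=n=='wrist'
    u=[proj(m,H(*p),f) for p in((-46,0,45),(-53,0,31),(0,0,66))];lo=np.min(u,0)-25;hi=np.max(u,0)+25
    b=[int(max(v,0)) for v in(*lo,*hi)]
    print(n,'raised',u[0],'down',u[1],'block',u[2],'red',blobs(I,(0,140,60),(8,255,255),b,5),'blue',blobs(I,(100,120,60),(130,255,255),b,20))
E
python3 pad.py
```

```text
24.325 [0.5888 0.2139 0.2407] [ 4.3078 -1.8249  2.2745]
tip h -16.35640187615875 height 54.730266527400666
side raised [314.2119 162.7999] down [310.8923 162.2601] block [326.2492 175.9468] red [(39, array([311., 166.]), array([306, 161,  11,  10], dtype=int32))] blue [(38, array([335.2, 150.4]), array([332, 147,   7,   7], dtype=int32)), (220, array([327.4, 175.5]), array([318, 167,  20,  18], dtype=int32))]
wrist raised [280.8563 258.7704] down [281.0553 273.4158] block [280.055  160.7643] red [(228, array([280.7, 235.7]), array([266, 229,  30,  35], dtype=int32))] blue [(3013, array([280., 164.]), array([255, 135,  51,  60], dtype=int32))]
top raised [234.1178 200.355 ] down [232.2813 206.5019] block [243.0858 179.6785] red [] blue []
```

>>> jog_arm:
  rows:
    - [[-0.0015,0,0.0015,0],[-0.0015,0,0.0015,0],[-0.001,0,0.0015,0],[0,0,0,0]]

```text
time_s: 24.98
tcp_pos: [0.5879, 0.2143, 0.2401]
ee_rot: [[0.938, -0.347, 0.011], [-0.347, -0.938, 0.0], [0.01, -0.004, -1.0]]
wrist_force: [8.6, -7.4, 9.6]
gripper_width: 0.004
gripper_force: 7.1
```

>>> jog_arm:
  rows:
    - [[-0.0005,0,0.0015,0],[-0.0005,0,0.0015,0],[0,0,0,0]]

```text
time_s: 25.35
tcp_pos: [0.5877, 0.2144, 0.2398]
ee_rot: [[0.938, -0.346, 0.014], [-0.346, -0.938, 0.0], [0.013, -0.005, -1.0]]
wrist_force: [6.9, -8.4, 17.0]
gripper_width: 0.004
gripper_force: 10.3
```

It has stopped hard at the lever's expected down position, with about 20 N on it. I'll retreat up and check the lever and head from the cameras.

>>> jog_arm:
  rows:
    - [[0.001,0,-0.004,0],[0.001,0,-0.01,0],[0,0,-0.03,0],[0,0,-0.03,0],[0,0,-0.02,0],[0,0,0,0]]

```text
time_s: 26.1
tcp_pos: [0.5846, 0.2153, 0.3272]
ee_rot: [[0.938, -0.348, -0.0], [-0.348, -0.938, 0.002], [-0.001, -0.001, -1.0]]
wrist_force: [0.1, 1.2, -0.5]
gripper_width: 0.004
gripper_force: 0.0
```

```bash
python3 pad.py
python3 - <<'E'
from h import *
I=cv2.cvtColor(capture('wrist'),cv2.COLOR_RGB2BGR);cv2.imwrite('pics/w10.png',I);m=camera_model('wrist')
P=np.array([.6041,.2077,.1163]);a=np.radians(20);d=np.array([np.cos(a),-np.sin(a),0]);l=np.array([np.sin(a),np.cos(a),0]);ax=.5*d+[0,0,.866];hx=.866*d-[0,0,.5]
H=lambda x,y,z:P+(x*hx+y*l+z*ax)/1e3
# pad outer edge (8 mm beyond middle), side view too
ms=camera_model('side')
for A in(0,.3,.45,.5,.55,.6):
    t=.6-A;c,s=np.cos(t),np.sin(t)
    r=lambda x,z:(-27+(x)*c+z*s,-27*0+27-x*s+z*c)
    f=lambda x,z,y:H(r(x,z)[0],y,r(x,z)[1])
    q=[f(x,4,y) for x in(-34,-18) for y in(-13,13)]
    print(A,'wrist rows outer/inner',proj(m,q[0],True)[1].round(1),proj(m,q[2],True)[1].round(1),'side bbox',np.min([proj(ms,p) for p in q],0).round(1),np.max([proj(ms,p) for p in q],0).round(1))
E
```

```text
26.1 [0.5846 0.2153 0.3272] [ 0.1147  1.1759 -0.4924]
tip h -21.0212960289831 height 141.23266903464005
side raised [314.2119 162.7999] down [310.8923 162.2601] block [326.2492 175.9468] red [(86, array([311.9, 163.7]), array([306, 158,  12,  13], dtype=int32))] blue [(38, array([335.3, 150.4]), array([332, 148,   8,   6], dtype=int32)), (219, array([327.3, 175.5]), array([318, 167,  20,  18], dtype=int32))]
wrist raised [279.4364 205.8781] down [279.6085 218.7205] block [278.8412 139.0397] red [(988, array([280.2, 209.5]), array([265, 189,  32,  38], dtype=int32))] blue [(2136, array([279.8, 137.1]), array([257, 114,  47,  49], dtype=int32))]
top raised [234.1178 200.355 ] down [232.2813 206.5019] block [243.0858 179.6785] red [] blue [(32, array([248.3, 171.8]), array([241, 168,  13,  10], dtype=int32))]
0 wrist rows outer/inner 213.7 199.8 side bbox [309.5 157.9] [318.8 167.5]
0.3 wrist rows outer/inner 223.2 205.4 side bbox [307.2 157.3] [317.5 166.9]
0.45 wrist rows outer/inner 226.6 207.6 side bbox [306.2 157.3] [316.9 166.8]
0.5 wrist rows outer/inner 227.5 208.3 side bbox [305.9 157.4] [316.7 166.8]
0.55 wrist rows outer/inner 228.3 208.9 side bbox [305.6 157.5] [316.6 166.9]
0.6 wrist rows outer/inner 229.0 209.4 side bbox [305.4 157.7] [316.4 166.9]
```

The lever looks down or nearly so (estimated 0.45–0.6), and the head hasn't moved. To be sure, I'll press again further out on the pad, straight down, where the lever arm is longest and nothing else can block the tip.

>>> jog_arm:
  rows:
    - [[-0.015,0,0.02,0],[0,0,0.03,0],[0,0,0.02,0],[0,0,0.005,0],[0,0,0,0]]

```text
time_s: 26.92
tcp_pos: [0.5712, 0.22, 0.2511]
ee_rot: [[0.937, -0.348, -0.001], [-0.348, -0.937, -0.001], [-0.0, 0.001, -1.0]]
wrist_force: [0.7, -1.1, 0.7]
gripper_width: 0.007
gripper_force: 0.0
```

>>> jog_arm:
  rows:
    - [[0,0,0.002,0],[0,0,0.002,0],[0,0,0.002,0],[0,0,0.002,0],[0,0,0,0]]

```text
time_s: 27.55
tcp_pos: [0.5714, 0.2201, 0.2448]
ee_rot: [[0.938, -0.348, 0.001], [-0.348, -0.938, 0.0], [0.001, -0.001, -1.0]]
wrist_force: [-1.6, -0.3, 4.8]
gripper_width: 0.004
gripper_force: 2.4
```

>>> jog_arm:
  rows:
    - [[0,0,0.002,0],[0,0,0.002,0],[0,0,0,0]]

```text
time_s: 27.92
tcp_pos: [0.5714, 0.2202, 0.2441]
ee_rot: [[0.938, -0.347, 0.004], [-0.347, -0.938, 0.001], [0.003, -0.002, -1.0]]
wrist_force: [-6.1, -0.7, 16.5]
gripper_width: 0.005
gripper_force: 8.2
```

>>> jog_arm:
  rows:
    - [[0,0,0.002,0],[0,0,0.002,0],[0,0,0,0]]

```text
time_s: 28.3
tcp_pos: [0.5715, 0.2203, 0.2436]
ee_rot: [[0.938, -0.346, 0.006], [-0.346, -0.938, 0.001], [0.005, -0.003, -1.0]]
wrist_force: [-11.9, -0.6, 28.7]
gripper_width: 0.008
gripper_force: 14.3
```

It's a hard stop at about 30 N, against a lever that needs 5 N, so the lever is fully down. I'll retreat clear and do a final check.

>>> jog_arm:
  rows:
    - [[0,0,-0.004,0],[0,0,-0.01,0],[0,0,-0.04,0],[0,0,-0.04,0],[0,0,0,0],[0,0,0,0]]

```text
time_s: 29.05
tcp_pos: [0.5709, 0.2199, 0.3285]
ee_rot: [[0.937, -0.349, -0.002], [-0.349, -0.937, -0.0], [-0.001, 0.001, -1.0]]
wrist_force: [-0.4, -0.1, -0.5]
gripper_width: 0.008
gripper_force: 0.0
```

```bash
python3 pad.py
python3 - <<'E'
from h import *
A=cv2.imread('pics/side0.png');B=cv2.cvtColor(capture('side'),cv2.COLOR_RGB2BGR)
for nm,lo,hi,b in(('tape',(20,60,100),(35,255,255),(210,205,260,250)),('vialcap',(100,120,60),(130,255,255),(325,145,342,165)),('bottle',(100,120,60),(130,255,255),(358,148,380,170))):print(nm,blobs(A,lo,hi,b,8),blobs(B,lo,hi,b,8))
E
```

```text
29.05 [0.5709 0.2199 0.3285] [-0.3556 -0.0973 -0.4803]
tip h -35.516717407780746 height 142.45557034733125
side raised [314.2119 162.7999] down [310.8923 162.2601] block [326.2492 175.9468] red [(90, array([312. , 163.8]), array([306, 158,  12,  13], dtype=int32))] blue [(39, array([335.2, 150.5]), array([332, 148,   8,   6], dtype=int32)), (219, array([327.3, 175.5]), array([318, 167,  20,  18], dtype=int32))]
wrist raised [279.1731 187.0666] down [279.3549 200.8238] block [278.5624 120.2977] red [(999, array([279.1, 191.6]), array([263, 171,  33,  38], dtype=int32))] blue [(2162, array([279.2, 118.5]), array([256,  95,  47,  49], dtype=int32))]
top raised [234.1178 200.355 ] down [232.2813 206.5019] block [243.0858 179.6785] red [(17, array([237.4, 205.8]), array([236, 201,   4,  10], dtype=int32))] blue [(82, array([247.3, 175.1]), array([239, 168,  15,  17], dtype=int32))]
tape [(498, array([234.8, 229.1]), array([220, 215,  31,  28], dtype=int32))] [(494, array([234.8, 229.3]), array([220, 215,  31,  28], dtype=int32))]
vialcap [(34, array([335.3, 150.6]), array([332, 148,   7,   6], dtype=int32))] [(39, array([335.2, 150.5]), array([332, 148,   8,   6], dtype=int32))]
bottle [(102, array([368.9, 159.8]), array([363, 153,  13,  13], dtype=int32))] [(103, array([368.9, 159.6]), array([363, 153,  13,  13], dtype=int32))]
```

```bash
python3 -c "
from station import *
print(finish_job())"
```

```text
the job is handed in; nothing more can be done
None
```

The camera head is seated flush on the leaning plate and its lever is pressed to a hard stop; the tape roll, vial and bottle did not move (tweezers not checked), and the job was handed in at about 29 s.

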